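# Fit the long tubular lamp in the floodlight

### The arm

A 6-joint arm with a two-finger parallel gripper is mounted at the origin on the work surface. World frame = base frame: x ahead of the robot, y to its left, z up, the work surface at z = 0. Lengths are in mm, angles in rad, forces in N, time in s.
With the tool pointing down it reaches from about 400 to 925 mm from the base axis. Payload 12.5 kg.
Tool frame: the origin (TCP) lies midway between the tips of the shut fingers; the grasp point (between the pads) lies 19 mm behind it; z points along the fingers, y is the direction in which the jaws open and shut (so a half turn about z gives the same grasp; the last joint's range is limited). The gripper opens to 95 mm and grips with 3 to 60 N. Pads are 20 mm wide; open, the fingers measure 119 mm over their backs; the gripper's body (75 mm by 180 mm) begins 59 mm behind the grasp point.
Start: joints at [-1.21, 0.491, 1.559, -0, 1.092, -0.106], TCP at [281.294, -558.14, 214.661] pointing down, gripper open.
Joint ranges: [-3.1, 3.1], [-0.84, 2.19], [0.05, 2.79], [-1.13, 4.28], [0.06, 2.93], [-2.69, 2.69]. Speed limits (rad/s): [2.22, 2.22, 2.79, 3.14, 3.14, 3.14].

### API

Orientations are given as [roll, pitch, yaw] about the fixed x, y, z axes, in that order (R = Rz(yaw) Ry(pitch) Rx(roll)).
In Python, from cell import env gives the robot as it stands.
- The arm moves only by the tool arm_command, never from a script. Its argument "steps" is a list of rows, each an object of numbers: "dx", "dy", "dz": the shift along the tool's x, y, z as a fraction of full scale; "rx", "ry", "rz": the turn, a rotation vector about the tool's x, y, z as a fraction of full scale; "claw": the gripper command: -1 is fully open, 1 is shut, values between are in proportion. In form: [{"dx": .., "dy": .., "dz": .., "rx": .., "ry": .., "rz": .., "claw": ..}, ...]. A call has 1 to 10 rows; each row shifts and turns the pose as measured when the row begins, along the tool's axes as they then stand; what a row does not reach is not made up. Full scale, the value 1, is 0.8 m for a shift and 90 degrees for a turn. A row lasts 1/8 s, in which the tool goes at most 62.5 mm and 10.7 degrees, less where a joint would pass 70% of its speed; a pose out of reach is approached as far as the arm can. A call with a number of a shift or a turn outside -1 to 1 is refused whole. A call with a gripper value outside its range is refused whole. The fingers move at their own pace and stop on an object; the grip force is fixed at half the most. Time passes only in rows, so rows that do not move let the fingers close. It gives the time, the measured TCP pose, the force and the opening at its end, in the units of the state.
- env.state(): the state, without advancing time (a new reading comes with each control period).
- env.read_camera(name): name is "side" or "top" or "wrist"; returns (picture, depth): 384x512x3 uint8, red, green, blue; 384x512 float32, mm along the optical axis (not along the pixel's ray), 0 where there is no reading.
- env.get_calibration(name): a dict with "vfov" (degrees; the focal length in pixels is half the picture's height over the tangent of half this angle, whatever the lens; pixels are square), "cx", "cy" (the principal point, pixels), "k1" (the pictures are not rectified: a ray, as slopes to the right and down, at radius r is drawn at 1 + k1 r^2 times it, then the intrinsics apply), "xyz" and "attitude" of the camera in the world. Camera axes: x right, y up, looking along -z (the intrinsics and any distortion apply to the point x, -y, -z); pixel columns grow to the right and rows downward; lengths in mm; the calibration is good to about 2 mm. A picture is of the moment at which its call begins: read the wrist's pose just before it. get_calibration takes no time and is no camera call; for the wrist camera it gives the pose at the moment of the call.
- env.job_done(): hands the job in, once; it reports no verdict.
The state is a dict: "t": time; "joints": joint angles; "qvel": joint speeds; "tau": joint torques, N m; "eef_pos": TCP position; "tcp_rot": TCP orientation; "ft_force": force on the tool from outside, world axes, zero at the start; "moment": the same for the moment, N m; "opening": opening from 0.0 (shut) to 1.0 (fully open).
Only numpy, scipy, OpenCV 4.12 (cv2) and the standard library are available. Lean on these libraries where they do the work, as an engineer would, in place of code of your own. Each camera call takes 0.05 s, during which the arm holds its last target.

### The job

On the street-light repair bench, take the long tubular lamp out of its shallow cradle without letting it roll off, and fit it in the open floodlight: put one end under the hood of the sprung socket at a slant, push the spring back, swing the other end down in front of the fixed socket and let go, so that the lamp lies level and fully home in both sockets, held by the spring. Never drop the lamp on the bench, leave the short lamp lying in its cradle, and do not push the other things on the bench about.

Things in the scene. Friction and masses are not known exactly. Their poses are not given: they have to be found in the camera images.
- long_lamp_center (a point): centre of the long lamp: a rigid white tube along its own y axis, 118 mm long over all; the middle 86 mm is 28 mm in diameter, with a metal cap 18 mm in diameter and 16 mm long at each end. Both ends are alike, either may go in either socket. About 0.12 kg. At the start it lies loose and level in its cradle, axis 50 mm above the bench
- short_lamp_center (a point): centre of the other lamp, the same in look and diameters but only 78 mm long (y axis along it): too short for this floodlight, it must stay lying in its own cradle
- long_cradle: fixed plywood cradle of the long lamp, origin on the bench under its centre, y along the lamp; base plate 70 x 100 mm, 10 mm thick; two saddles 8 mm thick, 36 mm either side of the centre along y, each with a very shallow V notch (sides sloping 20 degrees, 20 mm wide, its bottom 35 mm above the bench); 64 mm free under the tube between them
- short_cradle: fixed plywood cradle of the short lamp, of the same kind, base 70 x 70 mm, saddles 18 mm either side of the centre
- floodlight: open floodlight on its back, fixed; grey pan 150 (x) by 210 mm (y), 12 mm thick, rims 22 mm high at x = +-72 mm, neck up to 52 mm high on the -x side. Origin on the bench under the pan's centre. The fitted lamp lies along y, its centre 52 mm above the origin. White sockets: fixed at -y, sprung at +y; in each a 90 degree V saddle, 30 mm wide, 11 mm long from the end face, carries a cap
- fixed_face (a point): middle of the inner end face of the fixed socket, on the fitted lamp's axis, 59 mm to -y of the floodlight's centre and 52 mm above the bench. This wall is 40 mm wide, its top is 8 mm above the axis; the socket is open above
- sprung_face (a point): middle of the sprung socket's inner end face, on the lamp's axis, 55 mm to +y of the floodlight's centre with the spring out; moves with the socket. A 4 mm thick hood overhangs 7 mm from this face, its underside 15 mm above the axis: a lamp cannot go in from straight above, its cap must go in under the hood with the lamp slanted (free end 10 to 20 degrees high)
- sprung_socket (a joint): travel of the sprung socket towards +y of the floodlight, m: 0 out, 0.013 at its stop. Its spring pushes back with 3.6 N at 0 and 0.3 N more per mm. The end faces are 114 mm apart at 0, so it reads 0.004 with the lamp fitted; 0.006 to 0.010 is needed while the other end is swung down past the fixed wall
- screwdriver: bystander: screwdriver lying on the bench
- tape_roll: bystander: black roll of tape, 72 mm in diameter, 19 mm high, lying flat
- light_sensor: bystander: grey domed light sensor, 72 mm in diameter, 57 mm high
Not all that is in view belongs to the job. Leave any pink look-alike of the part that bears long_lamp_center alone.

How it is judged (in metres and radians):
On the way:
1. the long lamp has been lifted clear of its cradle in the gripper (height (world z) of long_lamp_center above 0.075 m and contact force between the fingers and long_lamp above 1 N), for 0.2 s.
At the end, for the whole second after the job is handed in: The long lamp lies at rest between both sockets, its centre within 3 mm of its place along each axis of the floodlight, in line with the floodlight's y axis within 0.05 rad, the sprung socket pushed back by 2.5 to 6.5 mm; the short lamp is still in its cradle, within 15 mm of where it was (x of long_lamp_center in the frame of floodlight between -0.003 and 0.003 m and y of long_lamp_center in the frame of floodlight between -0.003 and 0.003 m and z of long_lamp_center in the frame of floodlight between 0.049 and 0.055 m and angle between the y axis of long_lamp_center and the y axis of floodlight, either way round below 0.05 rad and value of joint sprung_socket between 0.0025 and 0.0065 m and linear speed of long_lamp below 0.01 m/s and distance of short_lamp_center from where it was at the start of the episode below 0.015 m); the robot touches nothing.
It fails at once if the long lamp falls to the bench or into the pan (height (world z) of long_lamp_center below 0.03 m).
It fails at once if the short lamp is knocked out of its cradle (height (world z) of short_lamp_center below 0.03 m).
It fails at once if the screwdriver is pushed about (more than 30 mm) (distance of screwdriver from where it was at the start of the episode above 0.03 m).
It fails at once if the tape roll is pushed about (more than 30 mm) (distance of tape_roll from where it was at the start of the episode above 0.03 m).
It fails at once if the light sensor is pushed about (more than 30 mm) (distance of light_sensor from where it was at the start of the episode above 0.03 m).
It also fails if it takes over 45 s, if anything falls off the work surface, if the arm or the gripper's body presses on something with over 40 N, if the wrist force passes 120 N, or if a joint passes its speed limit or range.

## Working session

There is one attempt and no reset: what is moved stays moved. The work goes in short steps, Python scripts to look and compute and a tool call to move; the robot and the scene stay as the last step left them, time stands still between calls to the robot, and variables do not carry over. Pictures are saved under pics/ and viewed, and the job is handed in when it is done.

Besides the shell and the picture viewer there is one more tool, called as name(argument=value, ...) on one line, values as JSON. arm_command: Moves the arm, as the interface text tells. Its arguments: {"type":"object","properties":{"steps":{"type":"array","items":{"type":"object","properties":{"dx":{"type":"number"},"dy":{"type":"number"},"dz":{"type":"number"},"rx":{"type":"number"},"ry":{"type":"number"},"rz":{"type":"number"},"claw":{"type":"number"}}}}},"required":["steps"]}

```bash
ls; mkdir -p pics; python3 - <<'E'
from cell import env
import cv2, numpy as np
print(env.state())
for n in ["side","top","wrist"]:
    print(n, env.get_calibration(n))
    p,d=env.read_camera(n)
    cv2.imwrite(f"pics/{n}0.png",p[:,:,::-1]); np.save(f"pics/{n}0.npy",d)
    print((d==0).mean(), d.max())
E
```

```text
pics
{'t': 0.0, 'joints': array([-1.20962040e+00,  4.91507724e-01,  1.55945393e+00,  7.62754390e-06,
        1.09169805e+00, -1.05591804e-01]), 'qvel': array([-0.00127491,  0.00119712, -0.00069361,  0.00119847,  0.00063798,
        0.00030751]), 'tau': array([-2.04291558e-03, -6.12655592e+01, -2.58178622e+01,  6.91750715e-02,
        4.82628378e-02, -8.51070740e-05]), 'eef_pos': array([ 281.19027751, -557.89696942,  214.09240863]), 'tcp_rot': array([-3.14053225e+00, -1.19190523e-04,  4.66764148e-01]), 'ft_force': array([-8.35240045e-04, -9.73333979e-01,  5.59615665e-01]), 'moment': array([0.07413312, 0.0089008 , 0.04440607]), 'opening': 0.9996589962089903}
side {'vfov': 47.982188358442485, 'cx': 261.91304548005076, 'cy': 190.5403736208012, 'k1': -0.12044409858602309, 'xyz': array([-158.78105075,  866.65771473,  784.60890432]), 'attitude': array([ 0.98572554, -0.01505885, -2.40758483])}
0.004099527994791667 3482.603
top {'vfov': 48.783681908558705, 'cx': 256.17228531016826, 'cy': 195.409418046157, 'k1': -0.05608202801213223, 'xyz': array([ 398.23678296,   64.86204284, 1150.15477282]), 'attitude': array([ 0.15489204,  0.00863159, -1.59425211])}
0.004069010416666667 2101.4604
wrist {'vfov': 60.46499155929426, 'cx': 253.74951500647984, 'cy': 192.05241008613487, 'k1': 0.00045602774252137605, 'xyz': array([ 347.89738405, -525.42127483,  384.30083372]), 'attitude': array([-0.2658008 ,  0.00221585, -1.10310903])}
0.004007975260416667 1336.5715
```

View pics/top0.png

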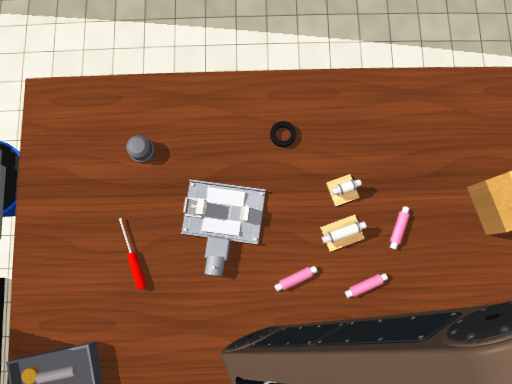

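View pics/side0.png

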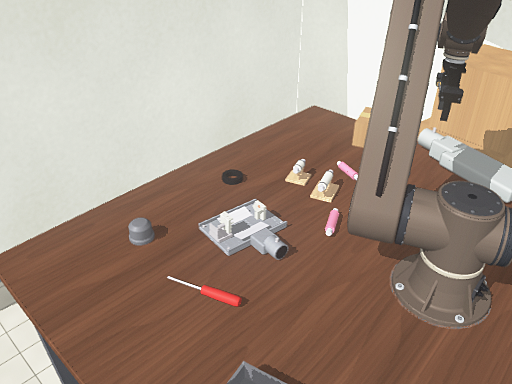

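View pics/wrist0.png

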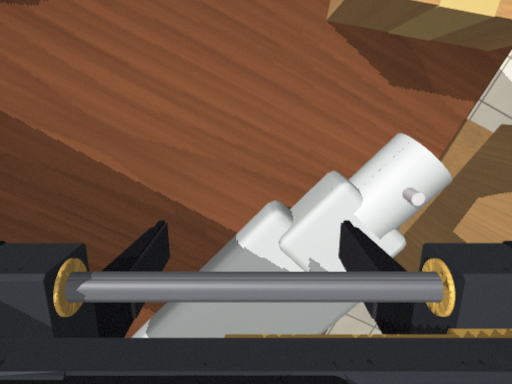

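The top view shows the long lamp in its cradle near (344,232), the short lamp near (345,187) and the floodlight near (225,212). There are three pink look-alikes at (296,279), (367,286) and (400,228). I'll enlarge these areas and measure them.

```bash
cat > h.py <<'E'
import numpy as np, cv2
from scipy.spatial.transform import Rotation as R
def K(c):
    f=192/np.tan(np.radians(c['vfov'])/2); return f
def ray(c,u,v):
    f=K(c); a=(np.asarray(u,float)-c['cx'])/f; b=(np.asarray(v,float)-c['cy'])/f
    x,y=a.copy(),b.copy()
    for _ in range(20):
        s=1+c['k1']*(x*x+y*y); x,y=a/s,b/s
    return x,y
def world(c,u,v,d):
    x,y=ray(c,u,v); p=np.stack([x*d,-y*d,-np.asarray(d,float)],-1)
    return p@R.from_euler('xyz',c['attitude']).as_matrix().T+c['xyz']
def cloud(c,d):
    v,u=np.mgrid[0:384,0:512]; return world(c,u,v,d)
def proj(c,P):
    q=(np.asarray(P,float)-c['xyz'])@R.from_euler('xyz',c['attitude']).as_matrix()
    x=q[...,0]/-q[...,2]; y=-q[...,1]/-q[...,2]; s=1+c['k1']*(x*x+y*y); f=K(c)
    return np.stack([x*s*f+c['cx'],y*s*f+c['cy']],-1)
E
python3 - <<'E'
from h import *
from cell import env
c=env.get_calibration('top'); d=np.load('pics/top0.npy'); W=cloud(c,d)
im=cv2.imread('pics/top0.png')
for n,(u,v) in dict(long=(344,232),short=(345,187),bench=(320,160),pan=(225,212),sensor=(140,148),tape=(292,134),scr=(135,268),box=(495,200),pink=(296,279),bin=(50,370)).items():
    print(n,W[v,u].round(1))
crop=im[150:310,170:420]; cv2.imwrite('pics/c1.png',cv2.resize(crop,None,fx=3.2,fy=3.2,interpolation=cv2.INTER_CUBIC)[:600])
cs=env.get_calibration('side'); s=cv2.imread('pics/side0.png')
cv2.imwrite('pics/c2.png',cv2.resize(s[140:270,190:370],None,fx=4.4,fy=4.4,interpolation=cv2.INTER_CUBIC))
E
```

```text
long [ 467.6 -153.2   61.5]
short [ 584.4 -161.6   64.5]
bench [ 673.1 -109.4    1.5]
pan [532.9 156.   10.9]
sensor [706.  379.2  54.7]
tape [745.3 -32.9  17. ]
scr [388.  394.7  26.1]
box [ 535.6 -536.6   99.3]
pink [350.6 -28.1  29.1]
bin [129.  615.9  25.6]
```

View pics/c1.png

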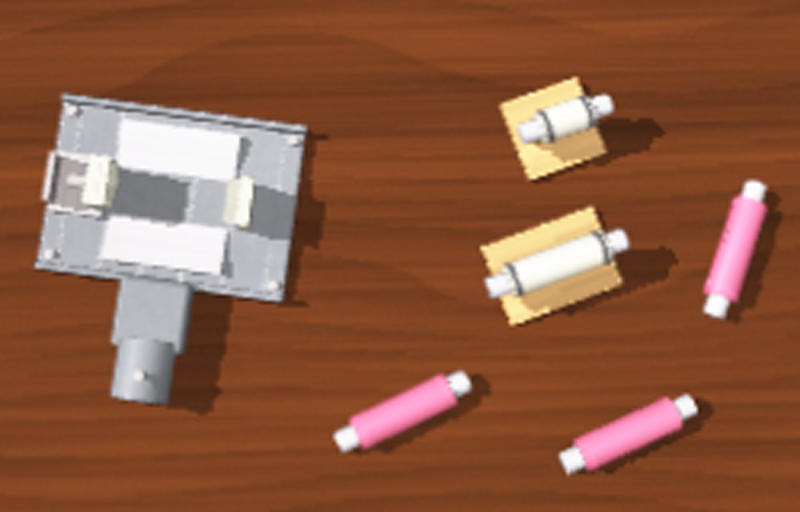

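View pics/c2.png

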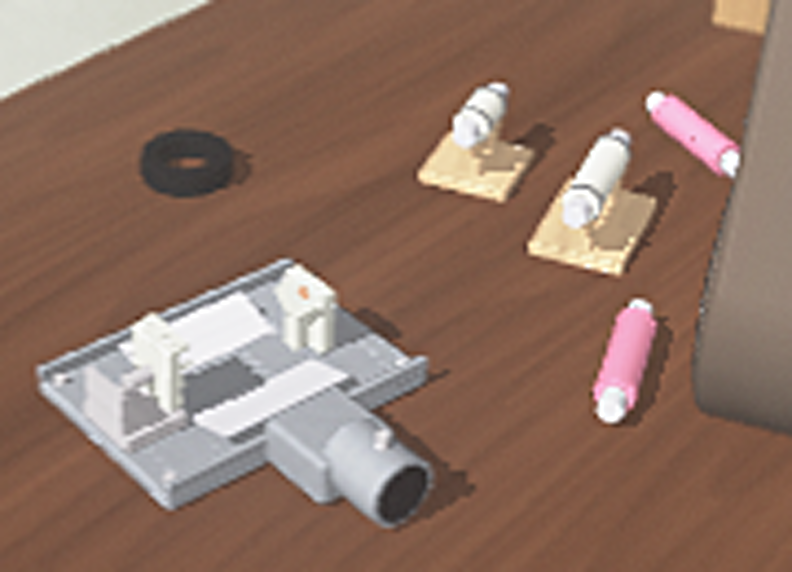

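```bash
python3 - <<'E'
from h import *
from cell import env
c=env.get_calibration('top'); d=np.load('pics/top0.npy'); W=cloud(c,d)
hsv=cv2.cvtColor(cv2.imread('pics/top0.png'),cv2.COLOR_BGR2HSV)
def lamp(u0,u1,v0,v1):
    m=np.zeros((384,512),bool); m[v0:v1,u0:u1]=1
    m&=(W[...,2]>50)&(W[...,2]<75)
    P=W[m]; mu=P.mean(0); w,V=np.linalg.eigh(np.cov((P-mu)[:,:2].T)); a=V[:,1]; a*=np.sign(a[1])
    t=(P-mu)[:,:2]@a
    ctr=mu[:2]+a*(t.min()+t.max())/2
    print(len(P),mu.round(1),'ctr',ctr.round(1),'yaw deg',np.degrees(np.arctan2(-a[0],a[1])).round(2),'len',np.ptp(t).round(1),P[:,2].max())
lamp(315,375,215,250); lamp(325,368,175,200)
# floodlight
m=np.zeros((384,512),bool); m[178:248,178:270]=1
m&=(W[...,2]>6)&(W[...,2]<80)
n=hsv
P=W[m]; 
hi=P[P[:,2]>40]; print('high pts',len(hi))
print(np.c_[hi].round(0)[::6])
rect=cv2.minAreaRect(P[:,:2].astype(np.float32)); print(rect)
dw=np.load('pics/wrist0.npy'); cw=env.get_calibration('wrist'); Ww=cloud(cw,dw)
print('below wrist',Ww[250,260],Ww[180,370], Ww[80,200])
E
```

```text
436 [ 467.9 -152.9   60.1] ctr [ 468.2 -153.9] yaw deg 19.0 len 115.8 69.20958519714304
259 [ 586.  -166.    59.9] ctr [ 586.4 -167.3] yaw deg 19.24 len 75.8 67.66279634812076
high pts 329
[[570. 255.  52.]
 [565. 255.  53.]
 [561. 210.  74.]
 [559. 221.  68.]
 [558. 205.  71.]
 [556. 216.  69.]
 [558. 202.  55.]
 [553. 213.  72.]
 [554. 257.  54.]
 [551. 213.  70.]
 [552. 257.  53.]
 [552. 230.  43.]
 [548. 210.  72.]
 [549. 257.  53.]
 [549. 229.  50.]
 [545. 210.  71.]
 [545.  95.  56.]
 [546. 237.  48.]
 [543. 216.  68.]
 [546. 203.  43.]
 [542.  95.  59.]
 [544. 243.  46.]
 [541. 224.  66.]
 [540. 208.  70.]
 [540. 100.  55.]
 [541. 258.  51.]
 [541. 229.  47.]
 [537. 210.  73.]
 [538. 106.  50.]
 [539. 261.  49.]
 [535. 215.  74.]
 [539. 204.  41.]
 [533.  97.  62.]
 [533. 224.  69.]
 [535. 211.  47.]
 [533. 103.  46.]
 [534. 261.  50.]
 [530. 215.  72.]
 [530. 111.  50.]
 [528.  92.  58.]
 [527. 218.  70.]
 [530. 206.  45.]
 [526.  95.  57.]
 [525. 216.  69.]
 [523. 100.  61.]
 [524. 218.  53.]
 [521. 100.  58.]
 [520. 106.  48.]
 [517. 114.  49.]
 [515.  98.  59.]
 [514. 106.  49.]
 [511. 111.  54.]
 [510.  95.  61.]
 [508.  98.  59.]
 [504.  96.  44.]]
((529.7022094726562, 157.31382751464844), (238.20790100097656, 185.9823455810547), 87.14627838134766)
below wrist [ 215.03944829 -599.26117007   61.69227518] [ 333.3030935  -660.83333372   66.72265295] [ 342.04522026 -461.03179607    1.02932361]
```

arm_command(steps=[{"dx":0.054,"dy":-0.043,"rz":-0.111,"claw":-1},{"dx":0.0605,"dy":-0.033,"rz":-0.111,"claw":-1},{"dx":0.065,"dy":-0.022,"rz":-0.111,"claw":-1},{"dx":0.068,"dy":-0.01,"rz":-0.111,"claw":-1},{"dx":0.069,"dy":0.002,"rz":-0.111,"claw":-1},{"dx":0.067,"dy":0.014,"rz":-0.111,"claw":-1},{"dx":0.064,"dy":0.025,"rz":-0.111,"claw":-1},{"dx":0.058,"dy":0.036,"rz":-0.111,"claw":-1}])

```text
$.steps[0]: bad value
```

arm_command(steps=[{"dx":0.054,"dy":-0.043,"dz":0,"rx":0,"ry":0,"rz":-0.111,"claw":-1},{"dx":0.0605,"dy":-0.033,"dz":0,"rx":0,"ry":0,"rz":-0.111,"claw":-1},{"dx":0.065,"dy":-0.022,"dz":0,"rx":0,"ry":0,"rz":-0.111,"claw":-1},{"dx":0.068,"dy":-0.01,"dz":0,"rx":0,"ry":0,"rz":-0.111,"claw":-1},{"dx":0.069,"dy":0.002,"dz":0,"rx":0,"ry":0,"rz":-0.111,"claw":-1},{"dx":0.067,"dy":0.014,"dz":0,"rx":0,"ry":0,"rz":-0.111,"claw":-1},{"dx":0.064,"dy":0.025,"dz":0,"rx":0,"ry":0,"rz":-0.111,"claw":-1},{"dx":0.058,"dy":0.036,"dz":0,"rx":0,"ry":0,"rz":-0.111,"claw":-1}])

```text
t: 1.15
eef_pos: [462.3, -146.4, 213.0]
tcp_rot: [3.142, -0.002, 1.9]
ft_force: [0.7, -0.1, 0.2]
opening: 0.998
```

```bash
cat > snap.py <<'E'
import sys; from h import *; from cell import env
n,tag=sys.argv[1:3]
s=env.state(); c=env.get_calibration(n); p,d=env.read_camera(n)
cv2.imwrite(f'pics/{tag}.png',p[:,:,::-1]); np.savez(f'pics/{tag}.npz',d=d,p=p,c=np.array([c],dtype=object),s=np.array([s],dtype=object))
print(s['t'],s['eef_pos'].round(2),s['tcp_rot'].round(4),s['ft_force'].round(1),s['moment'].round(2),round(s['opening'],3))
E
python3 snap.py wrist w1
```

```text
1.15 [ 462.31 -146.38  212.98] [ 3.1416e+00 -2.1000e-03  1.8998e+00] [ 0.7 -0.1  0.2] [ 0.02 -0.14 -0.04] 0.998
```

View pics/w1.png

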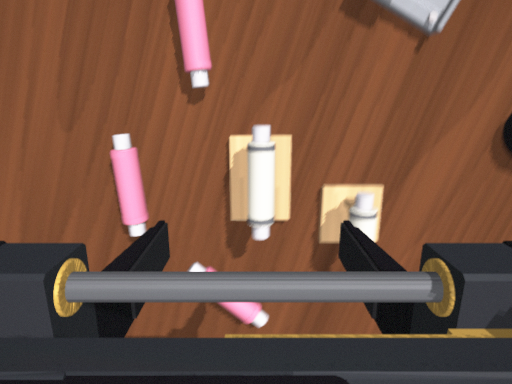

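```bash
cat >> h.py <<'E'
def load(t):
    z=np.load(f'pics/{t}.npz',allow_pickle=True); return z['d'],z['p'],z['c'][0],z['s'][0]
def lampfit(W,m):
    P=W[m]; mu=P.mean(0); V=np.linalg.svd(P-mu,full_matrices=False)[2]; a=V[0]; a=a*np.sign(a[1])
    from scipy.optimize import least_squares
    # body cylinder radius 14
    t=(P-mu)@a; B=P[np.abs(t-(t.min()+t.max())/2)<38]
    def f(x):
        p=np.array([x[0],x[1],x[2]]); b=a0+x[3]*e1+x[4]*e2; b/=np.linalg.norm(b)
        q=B-p; return np.linalg.norm(q-np.outer(q@b,b),axis=1)-14
    a0=a; e1=np.cross(a,[0,0,1]); e1/=np.linalg.norm(e1); e2=np.cross(a,e1)
    r=least_squares(f,[*(mu-[0,0,10]),0,0],loss='soft_l1')
    b=a0+r.x[3]*e1+r.x[4]*e2; b/=np.linalg.norm(b); p=r.x[:3]
    t=(P-p)@b; lo,hi=np.percentile(t,[.5,99.5]); ctr=p+b*(lo+hi)/2
    return ctr,b,hi-lo,np.sqrt(np.mean(r.fun**2)),len(B)
E
python3 - <<'E'
from h import *
d,p,c,s=load('w1'); W=cloud(c,d)
m=np.zeros(d.shape,bool); m[118:245,238:284]=1; m&=(W[...,2]>48)&(W[...,2]<80)
ctr,b,L,e,n=lampfit(W,m); print(ctr.round(1),b.round(4),'yaw',np.degrees(np.arctan2(-b[0],b[1])).round(2),'tilt',np.degrees(b[2]).round(2),L.round(1),e.round(2),n)
print('bench',W[100:110,290:300,2].mean(),'base',np.median(W[140:215,233:240,2]))
E
```

```text
[ 470.8 -152.8   49.7] [-0.3211  0.9471  0.0015] yaw 18.73 tilt 0.08 116.7 0.61 1953
bench 0.26152184925920435 base 10.155858507586174
```

arm_command(steps=[{"dx":-0.011,"dy":0.0075,"dz":0.06,"rx":0,"ry":0,"rz":0.001,"claw":-1},{"dx":0,"dy":0,"dz":0.06,"rx":0,"ry":0,"rz":0.001,"claw":-0.6},{"dx":0,"dy":0,"dz":0.04,"rx":0,"ry":0,"rz":0,"claw":-0.3},{"dx":0,"dy":0,"dz":0,"rx":0,"ry":0,"rz":0,"claw":-0.1}])

```text
t: 1.7
eef_pos: [474.1, -145.4, 82.4]
tcp_rot: [3.139, -0.001, 1.914]
ft_force: [0.7, -0.4, -0.0]
opening: 0.737
```

arm_command(steps=[{"dx":-0.0073,"dy":-0.007,"dz":0,"rx":0,"ry":0,"rz":0.0105,"claw":-0.1},{"dx":0,"dy":0,"dz":0,"rx":0,"ry":0,"rz":0,"claw":-0.1}])

```text
t: 1.95
eef_pos: [471.3, -153.8, 84.4]
tcp_rot: [3.137, 0.0, 1.896]
ft_force: [0.5, -0.1, 0.5]
opening: 0.567
```

```bash
python3 snap.py wrist w2; python3 - <<'E'
from h import *
d,p,c,s=load('w2'); W=cloud(c,d)
m=(W[...,2]>48)&(W[...,2]<75)&(np.hypot(W[...,0]-470,W[...,1]+153)<65); m[230:]=0
print(m.sum(),[ (k.min(),k.max()) for k in np.nonzero(m)])
E
```

```text
1.95 [ 471.3  -153.84   84.43] [3.1372e+00 2.0000e-04 1.8957e+00] [ 0.5 -0.1  0.5] [-0.04 -0.07 -0.02] 0.567
4130 [(np.int64(126), np.int64(229)), (np.int64(230), np.int64(275))]
```

View pics/w2.png

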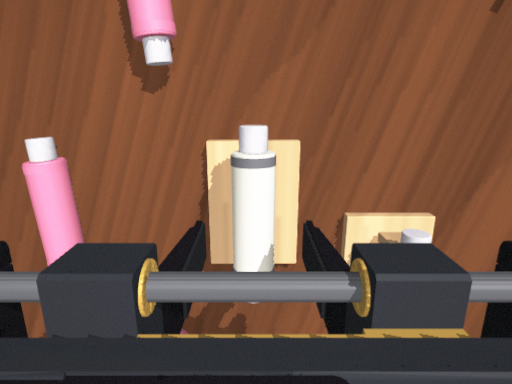

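arm_command(steps=[{"dx":0.0,"dy":0.0,"dz":0.045,"rx":0.002,"ry":0,"rz":0,"claw":-0.1},{"dx":0,"dy":0,"dz":0.02,"rx":0,"ry":0,"rz":0,"claw":-0.1},{"dx":0,"dy":0,"dz":0,"rx":0,"ry":0,"rz":0,"claw":-0.1}])

```text
t: 2.38
eef_pos: [473.4, -154.8, 34.6]
tcp_rot: [3.135, 0.005, 1.895]
ft_force: [0.6, 0.4, 0.2]
opening: 0.55
```

arm_command(steps=[{"dx":0.0034,"dy":-0.0023,"dz":0.0045,"rx":0.004,"ry":0.003,"rz":0,"claw":-0.1},{"dx":0,"dy":0,"dz":0,"rx":0,"ry":0,"rz":0,"claw":-0.1}])

```text
t: 2.62
eef_pos: [471.3, -153.0, 32.5]
tcp_rot: [3.14, 0.002, 1.895]
ft_force: [-0.5, -0.9, -0.2]
opening: 0.554
```

Good. Now I'll close on the lamp.

arm_command(steps=[{"dx":0,"dy":0,"dz":0.0015,"rx":0,"ry":0.001,"rz":0,"claw":0.2},{"dx":0,"dy":0,"dz":0,"rx":0,"ry":0,"rz":0,"claw":0.4},{"dx":0,"dy":0,"dz":0,"rx":0,"ry":0,"rz":0,"claw":1},{"dx":0,"dy":0,"dz":0,"rx":0,"ry":0,"rz":0,"claw":1},{"dx":0,"dy":0,"dz":0,"rx":0,"ry":0,"rz":0,"claw":1},{"dx":0,"dy":0,"dz":0,"rx":0,"ry":0,"rz":0,"claw":1}])

```text
t: 3.38
eef_pos: [471.4, -153.2, 32.4]
tcp_rot: [3.14, 0.001, 1.896]
ft_force: [-0.4, -0.7, 1.7]
opening: 0.291
```

```bash
python3 snap.py wrist w3
```

```text
3.375 [ 471.37 -153.23   32.41] [3.1396e+00 9.0000e-04 1.8955e+00] [-0.4 -0.7  1.7] [0.03 0.01 0.03] 0.291
```

View pics/w3.png

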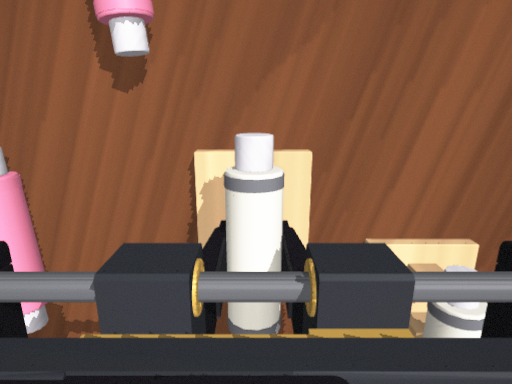

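arm_command(steps=[{"dx":0,"dy":0,"dz":-0.03,"rx":0,"ry":0,"rz":0,"claw":1},{"dx":0,"dy":0,"dz":-0.06,"rx":0,"ry":0,"rz":0,"claw":1},{"dx":0,"dy":0,"dz":-0.06,"rx":0,"ry":0,"rz":0,"claw":1},{"dx":0.056,"dy":0.033,"dz":-0.03,"rx":0,"ry":0,"rz":0.076,"claw":1},{"dx":0.059,"dy":0.026,"dz":-0.03,"rx":0,"ry":0,"rz":0.076,"claw":1},{"dx":0.062,"dy":0.019,"dz":-0.02,"rx":0,"ry":0,"rz":0.076,"claw":1},{"dx":0.064,"dy":0.0115,"dz":0,"rx":0,"ry":0,"rz":0.076,"claw":1},{"dx":0,"dy":0,"dz":0,"rx":0,"ry":0,"rz":0,"claw":1},{"dx":0,"dy":0,"dz":0,"rx":0,"ry":0,"rz":0,"claw":1}])

```text
t: 4.55
eef_pos: [516.1, 55.3, 221.1]
tcp_rot: [-3.142, -0.002, 1.401]
ft_force: [-0.1, -0.4, -1.2]
opening: 0.29
```

```bash
python3 snap.py wrist w4;
```

```text
4.55 [516.12  55.28 221.15] [-3.1415e+00 -2.3000e-03  1.4011e+00] [-0.1 -0.4 -1.2] [-0.05 -0.05  0.02] 0.29
```

View pics/w4.png

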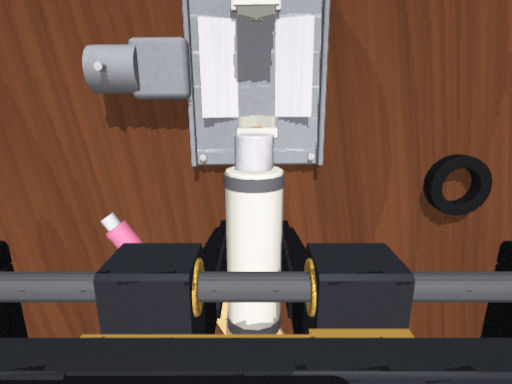

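arm_command(steps=[{"dx":0.05,"dy":0,"dz":-0.01,"rx":0,"ry":0,"rz":0,"claw":1},{"dx":0.03,"dy":0,"dz":0,"rx":0,"ry":0,"rz":0,"claw":1},{"dx":0,"dy":0,"dz":0,"rx":0,"ry":0,"rz":0,"claw":1}])

```text
t: 4.97
eef_pos: [527.2, 115.8, 228.8]
tcp_rot: [-3.14, -0.002, 1.397]
ft_force: [0.6, -0.8, -1.5]
opening: 0.29
```

```bash
python3 snap.py wrist w5; python3 - <<'E'
from h import *
d,p,c,s=load('w5')
cv2.imwrite('pics/w5c.png',cv2.resize(p[0:200,150:360,::-1],None,fx=3,fy=3,interpolation=cv2.INTER_CUBIC))
E
```

```text
4.975 [527.2  115.77 228.77] [-3.1398e+00 -1.7000e-03  1.3968e+00] [ 0.6 -0.8 -1.5] [-0.02 -0.11  0.04] 0.29
```

View pics/w5c.png

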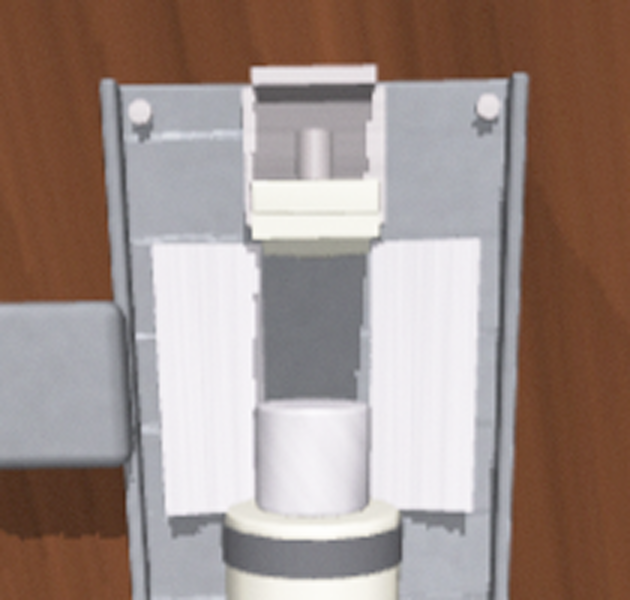

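```bash
python3 - <<'E'
from h import *
for t in ['w4','w5']:
    d,p,c,s=load(t); W=cloud(c,d)
    # lamp cap+body in hand
    m=(W[...,2]>225)&(W[...,2]<270); m[235:]=0; m[:,:215]=0;m[:,295:]=0
    P=W[m]
    ctr,b,L,e,n=lampfit(W,m)
    Rt=R.from_euler('xyz',s['tcp_rot']).as_matrix()
    far=((P-ctr)@b).max()
    tip=ctr+b*np.percentile((P-ctr)@b,99.7)
    print(t,'lamp axis in tool',(Rt.T@b).round(4),'tip in tool',(Rt.T@(tip-s['eef_pos'])).round(2),'rms',e.round(2),n)
    # rough frame
    yaw=np.radians(-9.3); ex=np.array([np.cos(yaw),np.sin(yaw)]); ey=np.array([-np.sin(yaw),np.cos(yaw)]); o=np.array([532,155.])
    Q=np.dstack([(W[...,:2]-o)@ex,(W[...,:2]-o)@ey,W[...,2]])
    for name,lo,hi in [('rim-',-78,-66),('rim+',66,78)]:
        k=(Q[...,0]>lo)&(Q[...,0]<hi)&(Q[...,2]>18)&(Q[...,2]<26)&(abs(Q[...,1])<100)
        q=Q[k]; 
        if len(q)<20: print(name,len(q)); continue
        pf=np.polyfit(q[:,1],q[:,0],1); r=q[:,0]-np.polyval(pf,q[:,1])
        print(name,len(q),'slope deg',np.degrees(np.arctan(pf[0])).round(2),'x at y=0',pf[1].round(2),'x range',np.percentile(r,[2,98]).round(1),'yrange',q[:,1].min().round(1),q[:,1].max().round(1),'z',np.median(q[:,2]).round(1))
    for name,zl,zh,yl,yh in [('hood',66,76,20,90),('fixedtop',56,64,-90,-45),('slab?',40,58,50,110)]:
        k=(abs(Q[...,0])<35)&(Q[...,2]>zl)&(Q[...,2]<zh)&(Q[...,1]>yl)&(Q[...,1]<yh)
        q=Q[k]
        if len(q)<20: print(name,len(q)); continue
        print(name,len(q),'x',np.percentile(q[:,0],[1,99]).round(1),'y',np.percentile(q[:,1],[1,99]).round(1),'z',np.percentile(q[:,2],[5,50,95]).round(1), 'edge', )
    k=(abs(Q[...,0])<74)&(abs(Q[...,1])<130)&(Q[...,2]>9)&(Q[...,2]<24); q=Q[k]; print('pan y',np.percentile(q[:,1],[.2,99.8]).round(1),'panz',np.median(q[:,2]))
E
```

```text
w4 lamp axis in tool [ 0.9861 -0.0062  0.166 ] tip in tool [ 58.74   0.4  -11.69] rms 2.04 5397
rim- 553 slope deg 0.02 x at y=0 -68.18 x range [-2.8  2.1] yrange -97.7 73.3 z 22.1
rim+ 922 slope deg -0.08 x at y=0 75.04 x range [-2.4  2.8] yrange -96.2 72.4 z 21.8
hood 276 x [-16.1  23.1] y [55.2 59.3] z [68.9 71.1 72.4] edge
fixedtop 256 x [-15.3  23.4] y [-59.8 -51.4] z [58.3 60.  61.3] edge
slab? 432 x [-13.6  20.7] y [51.3 61.5] z [40.8 47.9 54.3] edge
pan y [-96.8  75.1] panz 13.300807250530596
w5 lamp axis in tool [ 0.9864 -0.0023  0.1645] tip in tool [ 58.77   0.51 -11.7 ] rms 2.15 5418
rim- 593 slope deg -0.08 x at y=0 -68.23 x range [-2.8  2.2] yrange -96.2 100.0 z 22.1
rim+ 925 slope deg -0.06 x at y=0 75.06 x range [-2.5  2.8] yrange -96.5 99.9 z 21.8
hood 804 x [-15.6  22.9] y [55.6 72.5] z [69.1 70.5 72.1] edge
fixedtop 0
slab? 748 x [-15.5  22.8] y [ 51.6 108.5] z [42.  50.2 53.4] edge
pan y [-95.6 111.5] panz 13.537961984593949
```

```bash
python3 - <<'E'
from h import *
from scipy.optimize import least_squares
for t in ['w3','w4','w5']:
    d,p,c,s=load(t); W=cloud(c,d)
    Rt=R.from_euler('xyz',s['tcp_rot']).as_matrix(); T=(W-s['eef_pos'])@Rt
    body=T[190:225,225:286].reshape(-1,3); cap=T[138:162,236:273].reshape(-1,3)
    body=body[(body[:,2]<-5)&(body[:,2]>-45)]; cap=cap[(cap[:,2]<-5)&(cap[:,2]>-45)&(abs(cap[:,0]-51)<7)]
    print(t,len(body),len(cap),'body x',np.percentile(body[:,0],[1,99]).round(1),'top z',body[:,2].min().round(1),'cap top z',np.percentile(cap[:,2],2).round(1))
    def f(x):
        r=[]
        for P,rad in ((body,14),(cap,9)):
            y=x[0]+x[1]*P[:,0]; z=x[2]+x[3]*P[:,0]; r.append(np.hypot(P[:,1]-y,P[:,2]-z)-rad)
        return np.concatenate(r)
    r=least_squares(f,[0,0,-18,0],loss='soft_l1'); print(' y0,yslope,z0,zslope',r.x.round(4),'rms',np.sqrt(np.mean(f(r.x)**2)).round(2))
    T2=T[120:175,240:270].reshape(-1,3); k=(T2[:,2]<-5)&(T2[:,2]>-35); print(' tip x',np.percentile(T2[k,0],[99,100]).round(1))
E
```

```text
w3 2013 849 body x [18.2 36.4] top z -33.6 cap top z -27.4
 y0,yslope,z0,zslope [ 3.2960e-01  3.0000e-04 -1.7242e+01 -7.5000e-03] rms 0.58
 tip x [59.1 59.2]
w4 2007 825 body x [18.9 36.6] top z -33.3 cap top z -27.5
 y0,yslope,z0,zslope [ 6.86100e-01 -3.60000e-03 -1.72338e+01 -7.20000e-03] rms 0.56
 tip x [59.4 59.5]
w5 2008 825 body x [18.7 36.6] top z -33.3 cap top z -27.4
 y0,yslope,z0,zslope [ 5.6980e-01 -5.0000e-04 -1.7242e+01 -6.5000e-03] rms 0.58
 tip x [59.4 59.4]
```

```bash
cat > go.py <<'E'
import sys; from h import *; from cell import env
O=np.array([536.2,162.0,0]); Y=np.radians(-9.25)
# args: x y z (lamp centre in floodlight frame) slant deg
x,y,z,th=map(float,sys.argv[1:5])
s=env.state(); Rc=R.from_euler('xyz',s['tcp_rot']); L=np.array([.4,0,-17.6])
F=R.from_euler('z',Y)
Rt=R.from_euler('xyz',[np.pi,np.radians(th),Y+np.pi/2])
C=O+F.apply([x,y,z]); tcp=C-Rt.apply(L)
cur=F.inv().apply(s['eef_pos']+Rc.apply(L)-O); ax=F.inv().apply(Rc.apply([1,0,0]))
print('t',s['t'],'lamp now fl-frame',cur.round(2),'axis',ax.round(4),'slant',np.degrees(np.arcsin(-ax[2])).round(2),'tip',(cur+59*ax).round(2))
print('F fl',F.inv().apply(s['ft_force']).round(1),'open',round(s['opening'],3))
dp=Rc.inv().apply(tcp-s['eef_pos']); rv=(Rc.inv()*Rt).as_rotvec()
print('shift mm',dp.round(2),'-> frac',(dp/800).round(4),' rot deg',np.degrees(rv).round(2),'-> frac',(rv/(np.pi/2)).round(4))
E
python3 go.py 0 -19 115 15
python3 - <<'E'
from h import *
d,p,c,s=load('w5'); W=cloud(c,d); F=R.from_euler('z',np.radians(-9.25)); Q=(W-[536.2,162.0,0])@F.as_matrix()
k=(abs(abs(Q[...,0])-32)<10)&(abs(Q[...,1])<40)&(Q[...,2]<40); print('reflector z',np.percentile(Q[k][:,2],[5,50,95]).round(1))
E
```

```text
t 5.025 lamp now fl-frame [ -1.43 -47.35 246.41] axis [0.0131 0.9999 0.0015] slant -0.09 tip [ -0.66  11.65 246.5 ]
F fl [ 0.1  0.1 -2.3] open 0.289
shift mm [ 23.6    1.39 130.74] -> frac [0.0295 0.0017 0.1634]  rot deg [ -0.2  -15.09  -0.73] -> frac [-0.0022 -0.1676 -0.0081]
reflector z [13.7 16.5 19.3]
```

arm_command(steps=[{"dx":0.0295,"dy":0.0017,"dz":0.04,"rx":-0.002,"ry":-0.084,"rz":-0.008,"claw":1},{"dx":0,"dy":0,"dz":0.04,"rx":0,"ry":-0.084,"rz":0,"claw":1},{"dx":0,"dy":0,"dz":0,"rx":0,"ry":0,"rz":0,"claw":1},{"dx":0,"dy":0,"dz":0,"rx":0,"ry":0,"rz":0,"claw":1}])

```text
t: 5.52
eef_pos: [533.2, 128.7, 165.2]
tcp_rot: [3.14, 0.266, 1.404]
ft_force: [-0.2, -0.5, -1.2]
opening: 0.286
```

```bash
python3 go.py 0 -19 115 15
```

```text
t 5.525 lamp now fl-frame [  2.35 -28.34 182.05] axis [ 0.0055  0.9649 -0.2625] slant 15.22 tip [  2.68  28.59 166.57]
F fl [-0.1 -0.5 -1.2] open 0.286
shift mm [26.67 -2.54 62.25] -> frac [ 0.0333 -0.0032  0.0778]  rot deg [ 0.03  0.22 -0.32] -> frac [ 0.0004  0.0024 -0.0035]
```

arm_command(steps=[{"dx":0.033,"dy":-0.003,"dz":0.055,"rx":0,"ry":0.002,"rz":-0.0035,"claw":1},{"dx":0,"dy":0,"dz":0.02,"rx":0,"ry":0,"rz":0,"claw":1},{"dx":0,"dy":0,"dz":0,"rx":0,"ry":0,"rz":0,"claw":1},{"dx":0,"dy":0,"dz":0,"rx":0,"ry":0,"rz":0,"claw":1}])

```text
t: 6.02
eef_pos: [535.6, 135.6, 105.5]
tcp_rot: [3.133, 0.254, 1.402]
ft_force: [0.3, -1.0, -1.3]
opening: 0.291
```

```bash
python3 go.py 0 -19 85 15;python3 snap.py wrist w6; python3 snap.py side s6; python3 - <<'E'
from h import *
d,p,c,s=load('w6'); a=cv2.resize(p[0:230,130:380,::-1],None,fx=2.4,fy=2.4,interpolation=cv2.INTER_CUBIC); cv2.imwrite('pics/w6c.png',a)
d,p,c,s=load('s6'); cv2.imwrite('pics/s6c.png',cv2.resize(p[130:270,170:350,::-1],None,fx=4.2,fy=4.2,interpolation=cv2.INTER_CUBIC))
E
```

```text
t 6.025 lamp now fl-frame [  3.56 -21.38 122.48] axis [ 0.0071  0.9679 -0.2513] slant 14.55 tip [  3.98  35.73 107.66]
F fl [ 0.5 -0.9 -1.3] open 0.291
shift mm [11.56 -4.   35.65] -> frac [ 0.0144 -0.005   0.0446]  rot deg [ 0.39 -0.44 -0.41] -> frac [ 0.0043 -0.0049 -0.0045]
6.025 [535.62 135.56 105.55] [3.133 0.254 1.402] [ 0.3 -1.  -1.3] [ 0.18 -0.12  0.06] 0.291
6.075 [535.67 135.61 105.61] [3.1327 0.254  1.402 ] [-0.6  0.8 -2.1] [ 0.2  -0.14 -0.03] 0.293
```

View pics/w6c.png

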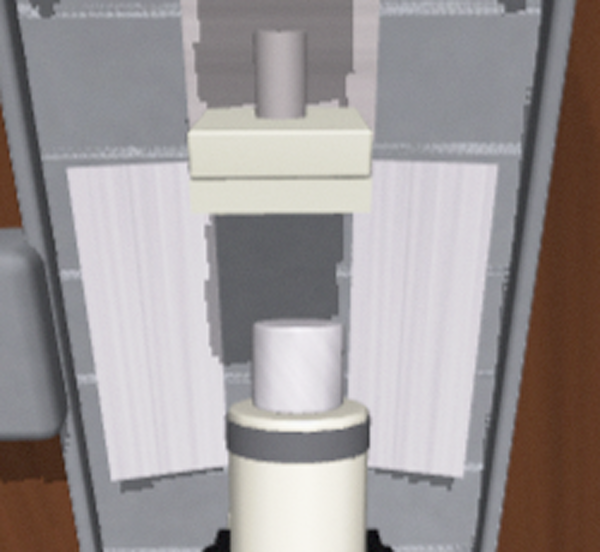

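View pics/s6c.png

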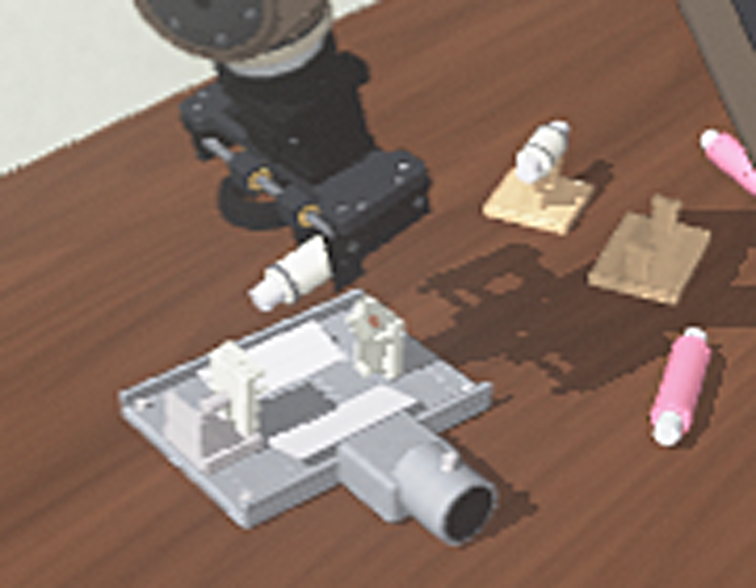

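arm_command(steps=[{"dx":0.0144,"dy":-0.005,"dz":0.035,"rx":0.004,"ry":-0.005,"rz":-0.0045,"claw":1},{"dx":0,"dy":0,"dz":0.0,"rx":0,"ry":0,"rz":0,"claw":1},{"dx":0,"dy":0,"dz":0,"rx":0,"ry":0,"rz":0,"claw":1}])

```text
t: 6.5
eef_pos: [534.1, 140.6, 78.2]
tcp_rot: [3.136, 0.26, 1.408]
ft_force: [0.6, 0.0, -1.8]
opening: 0.289
```

```bash
python3 go.py 0 -19 70 15;python3 snap.py wrist w7; python3 - <<'E'
from h import *
d,p,c,s=load('w7'); a=cv2.resize(p[0:230,130:380,::-1],None,fx=2.4,fy=2.4,interpolation=cv2.INTER_CUBIC); cv2.imwrite('pics/w7c.png',a)
W=cloud(c,d); Fm=R.from_euler('z',np.radians(-9.25)).as_matrix(); Q=(W-[536.2,162.0,0])@Fm
k=(Q[...,2]>66)&(Q[...,2]<76)&(abs(Q[...,0])<30)&(Q[...,1]>42)&(Q[...,1]<75); q=Q[k]
print('hood',len(q),np.percentile(q[:,0],[1,99]).round(1),np.percentile(q[:,1],[1,99]).round(1),np.median(q[:,2]).round(1))
for nm,x0 in (('rim-',-72),('rim+',72)):
    k=(abs(Q[...,0]-x0)<6)&(Q[...,2]>18)&(Q[...,2]<26)&(abs(Q[...,1])<95); q=Q[k]; pf=np.polyfit(q[:,1],q[:,0],1); print(nm,len(q),pf[1].round(2),np.degrees(pf[0]).round(2))
Rt=R.from_euler('xyz',s['tcp_rot']).as_matrix(); T=(W-s['eef_pos'])@Rt
k=(T[...,2]<-20)&(T[...,2]>-35)&(abs(T[...,0]-51)<6)&(abs(T[...,1])<8); t=T[k]; print('cap y via side pts'); 
k=(T[...,2]<-14)&(T[...,2]>-35)&(abs(T[...,0]-51)<6)&(abs(T[...,1])<15); t=T[k]; print(np.percentile(t[:,1],[1,99]).round(2))
k=(T[...,2]<-14)&(T[...,2]>-40)&(abs(T[...,0]-33)<6)&(abs(T[...,1])<20); t=T[k]; print(np.percentile(t[:,1],[1,99]).round(2))
E
```

```text
t 6.5 lamp now fl-frame [  1.29 -16.53  95.14] axis [ 0.001   0.9664 -0.2571] slant 14.9 tip [ 1.35 40.49 79.97]
F fl [ 0.6  0.1 -1.8] open 0.289
shift mm [ 4.04 -1.51 24.92] -> frac [ 0.0051 -0.0019  0.0312]  rot deg [ 0.29 -0.1  -0.06] -> frac [ 0.0032 -0.0011 -0.0006]
6.5 [534.11 140.62  78.23] [3.1363 0.26   1.4083] [ 0.6  0.  -1.8] [ 0.15 -0.11 -0.04] 0.289
hood 3481 [-18.4  20.6] [48.2 65.2] 70.5
rim- 2293 -69.65 -0.35
rim+ 2557 72.31 -0.1
cap y via side pts
[-8.15  9.16]
[-12.7   14.25]
```

View pics/w7c.png

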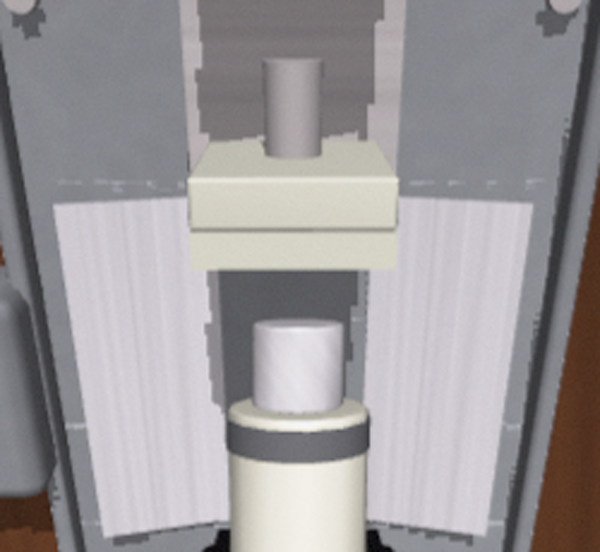

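arm_command(steps=[{"dx":0.004,"dy":-0.0013,"dz":0.018,"rx":0.003,"ry":-0.001,"rz":0,"claw":1},{"dx":0,"dy":0,"dz":0.012,"rx":0,"ry":0,"rz":0,"claw":1},{"dx":0,"dy":0,"dz":0,"rx":0,"ry":0,"rz":0,"claw":1}])

```text
t: 6.92
eef_pos: [532.9, 137.4, 53.6]
tcp_rot: [3.14, 0.261, 1.408]
ft_force: [0.4, 0.9, -2.2]
opening: 0.292
```

```bash
python3 go.py 0.4 -18 69.5 15
```

```text
t 6.925 lamp now fl-frame [  0.65 -19.92  70.47] axis [ 0.0016  0.9661 -0.2581] slant 14.96 tip [ 0.74 37.08 55.25]
F fl [ 0.2  0.9 -2.2] open 0.292
shift mm [ 2.09 -0.27  0.44] -> frac [ 0.0026 -0.0003  0.0006]  rot deg [ 0.07 -0.04 -0.09] -> frac [ 0.0007 -0.0005 -0.001 ]
```

arm_command(steps=[{"dx":0.008,"dy":-0.0003,"dz":-0.0004,"rx":0,"ry":0,"rz":0,"claw":1},{"dx":0.008,"dy":0,"dz":-0.0022,"rx":0,"ry":0,"rz":0,"claw":1},{"dx":0,"dy":0,"dz":0,"rx":0,"ry":0,"rz":0,"claw":1}])

```text
t: 7.3
eef_pos: [535.2, 151.3, 52.4]
tcp_rot: [3.14, 0.261, 1.408]
ft_force: [0.9, 0.2, -1.9]
opening: 0.288
```

```bash
python3 go.py 0.4 3.7 69.3 15; python3 snap.py wrist w8;python3 snap.py side s8; python3 - <<'E'
from h import *
d,p,c,s=load('w8'); a=cv2.resize(p[0:230,130:380,::-1],None,fx=2.4,fy=2.4,interpolation=cv2.INTER_CUBIC); cv2.imwrite('pics/w8c.png',a)
d,p,c,s=load('s8'); cv2.imwrite('pics/s8c.png',cv2.resize(p[160:260,190:330,::-1],None,fx=5,fy=5,interpolation=cv2.INTER_CUBIC))
E
```

```text
t 7.3 lamp now fl-frame [ 0.67 -5.83 69.3 ] axis [ 0.0017  0.9662 -0.2578] slant 14.94 tip [ 0.77 51.17 54.09]
F fl [ 0.8  0.3 -1.9] open 0.288
shift mm [ 9.19 -0.31 -2.46] -> frac [ 0.0115 -0.0004 -0.0031]  rot deg [ 0.09 -0.06 -0.1 ] -> frac [ 0.001  -0.0007 -0.0011]
7.3 [535.16 151.27  52.4 ] [3.1396 0.2607 1.4076] [ 0.9  0.2 -1.9] [ 0.18 -0.06 -0.04] 0.288
7.35 [535.06 151.05  52.38] [3.1397 0.2609 1.4076] [-1.1  0.1 -0.9] [ 0.23 -0.12 -0.02] 0.289
```

View pics/w8c.png

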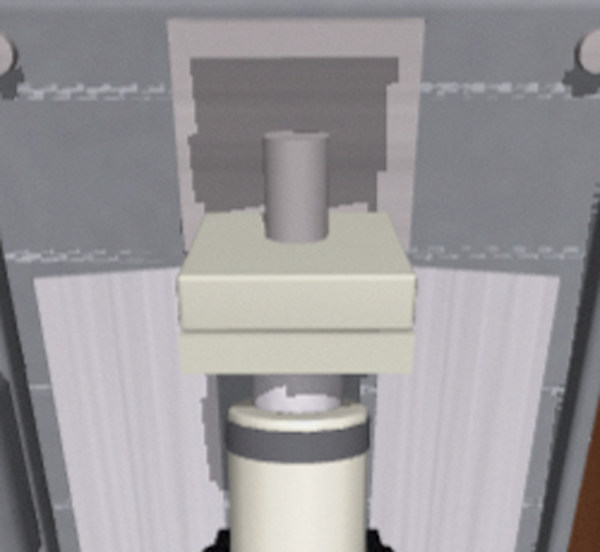

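View pics/s8c.png

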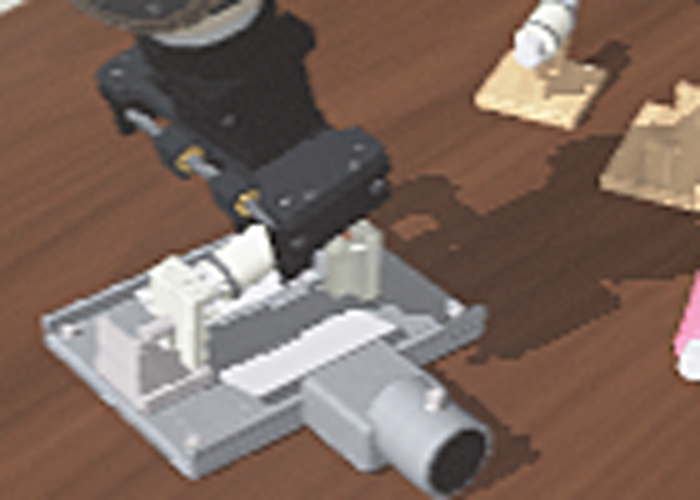

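arm_command(steps=[{"dx":0.004,"dy":-0.0003,"dz":-0.001,"rx":0.001,"ry":0,"rz":-0.001,"claw":1},{"dx":0.004,"dy":0,"dz":-0.001,"rx":0,"ry":0,"rz":0,"claw":1},{"dx":0,"dy":0,"dz":0,"rx":0,"ry":0,"rz":0,"claw":1}])

```text
t: 7.78
eef_pos: [535.6, 156.8, 52.5]
tcp_rot: [-3.14, 0.263, 1.409]
ft_force: [0.7, -5.2, -0.3]
opening: 0.29
```

```bash
python3 go.py 0.4 3.7 69.3 15
```

```text
t 7.775 lamp now fl-frame [ 0.26 -0.32 69.37] axis [ 2.000e-04  9.657e-01 -2.597e-01] slant 15.05 tip [ 0.28 56.66 54.05]
F fl [ 1.5 -5.  -0.3] open 0.29
shift mm [ 3.92  0.16 -0.97] -> frac [ 0.0049  0.0002 -0.0012]  rot deg [-0.07  0.05 -0.01] -> frac [-0.0007  0.0006 -0.0001]
```

arm_command(steps=[{"dx":0.004,"dy":0.0002,"dz":-0.001,"rx":0,"ry":0,"rz":0,"claw":1},{"dx":0.0015,"dy":0,"dz":-0.0003,"rx":0,"ry":0,"rz":0,"claw":1},{"dx":0,"dy":0,"dz":0,"rx":0,"ry":0,"rz":0,"claw":1}])

```text
t: 8.15
eef_pos: [536.1, 160.0, 52.4]
tcp_rot: [-3.139, 0.265, 1.409]
ft_force: [0.2, -5.7, 0.2]
opening: 0.287
```

```bash
python3 go.py 0.4 4 52 0; python3 snap.py wrist w9; python3 - <<'E'
from h import *
d,p,c,s=load('w9'); W=cloud(c,d); Rt=R.from_euler('xyz',s['tcp_rot']).as_matrix(); T=(W-s['eef_pos'])@Rt
# body shoulder position check for slip
k=(abs(T[...,1])<3)&(T[...,2]<-24)&(T[...,2]>-40)&(T[...,0]>15)&(T[...,0]<60); t=T[k]
for lo in range(20,60,4):
    q=t[(t[:,0]>=lo)&(t[:,0]<lo+4)]; print(lo,len(q),np.median(q[:,2]).round(1) if len(q) else None, end=' | ')
d,p,c,s=load('w7'); W=cloud(c,d); Rt=R.from_euler('xyz',s['tcp_rot']).as_matrix(); T=(W-s['eef_pos'])@Rt
k=(abs(T[...,1])<3)&(T[...,2]<-24)&(T[...,2]>-40)&(T[...,0]>15)&(T[...,0]<60); t=T[k]; print()
for lo in range(20,60,4):
    q=t[(t[:,0]>=lo)&(t[:,0]<lo+4)]; print(lo,len(q),np.median(q[:,2]).round(1) if len(q) else None, end=' | ')
E
```

```text
t 8.15 lamp now fl-frame [ 0.24  3.05 69.27] axis [ 3.000e-04  9.652e-01 -2.617e-01] slant 15.17 tip [ 0.26 59.99 53.83]
F fl [ 1.1 -5.5  0.2] open 0.287
shift mm [10.06  0.24 15.91] -> frac [0.0126 0.0003 0.0199]  rot deg [-0.14 15.17 -0.04] -> frac [-0.0016  0.1685 -0.0004]
8.15 [536.08 160.05  52.38] [-3.1392  0.2647  1.409 ] [ 0.2 -5.7  0.2] [-0.8  -0.13 -0.01] 0.287
20 108 -31.4 | 24 110 -31.2 | 28 113 -31.2 | 32 109 -31.3 | 36 117 -31.8 | 40 155 -30.9 | 44 113 -26.3 | 48 99 -33.1 | 52 135 -34.1 | 56 150 -34.2 | 
20 109 -31.3 | 24 109 -31.3 | 28 112 -31.2 | 32 113 -31.4 | 36 115 -31.8 | 40 155 -30.6 | 44 109 -26.2 | 48 119 -26.1 | 52 117 -26.3 | 56 113 -26.2 |
```

```bash
python3 go.py 0.3 4.1 64.8 11
```

```text
t 8.2 lamp now fl-frame [ 0.26  3.01 69.26] axis [ 4.000e-04  9.652e-01 -2.617e-01] slant 15.17 tip [ 0.28 59.95 53.82]
F fl [ 0.4 -6.3  0.1] open 0.289
shift mm [3.5  0.09 4.  ] -> frac [0.0044 0.0001 0.005 ]  rot deg [-0.14  4.17 -0.03] -> frac [-0.0016  0.0463 -0.0003]
```

arm_command(steps=[{"dx":0.0044,"dy":0,"dz":0.005,"rx":-0.0015,"ry":0.046,"rz":0,"claw":1},{"dx":0,"dy":0,"dz":0,"rx":0,"ry":0,"rz":0,"claw":1}])

```text
t: 8.45
eef_pos: [536.5, 161.7, 47.6]
tcp_rot: [-3.142, 0.191, 1.409]
ft_force: [-0.4, -6.6, -0.8]
opening: 0.287
```

```bash
python3 go.py 0.3 4.1 60.4 7
```

```text
t 8.45 lamp now fl-frame [ 0.3   3.5  64.79] axis [ 3.000e-04  9.817e-01 -1.902e-01] slant 10.96 tip [ 0.32 61.43 53.57]
F fl [ 0.7 -6.6 -0.8] open 0.287
shift mm [2.64 0.   4.18] -> frac [0.0033 0.     0.0052]  rot deg [-0.01  3.96 -0.02] -> frac [-0.0001  0.044  -0.0002]
```

arm_command(steps=[{"dx":0.0037,"dy":0,"dz":0.005,"rx":0,"ry":0.044,"rz":0,"claw":1},{"dx":0,"dy":0,"dz":0,"rx":0,"ry":0,"rz":0,"claw":1}])

```text
t: 8.7
eef_pos: [536.7, 163.0, 43.1]
tcp_rot: [-3.141, 0.121, 1.409]
ft_force: [-0.5, -5.5, -0.4]
opening: 0.287
```

```bash
python3 go.py 0.3 4.3 55.9 3
```

```text
t 8.7 lamp now fl-frame [ 0.33  3.58 60.51] axis [ 5.000e-04  9.927e-01 -1.207e-01] slant 6.94 tip [ 0.36 62.15 53.38]
F fl [ 0.4 -5.5 -0.4] open 0.287
shift mm [ 2.48 -0.02  4.47] -> frac [ 0.0031 -0.      0.0056]  rot deg [-0.02  3.94 -0.03] -> frac [-0.0002  0.0437 -0.0003]
```

arm_command(steps=[{"dx":0.0035,"dy":0,"dz":0.0054,"rx":0,"ry":0.044,"rz":0,"claw":1},{"dx":0,"dy":0,"dz":0,"rx":0,"ry":0,"rz":0,"claw":1}])

```text
t: 8.95
eef_pos: [536.9, 164.4, 38.4]
tcp_rot: [-3.141, 0.051, 1.409]
ft_force: [-0.9, -6.6, -0.2]
opening: 0.288
```

```bash
python3 go.py 0.3 4.3 52.4 0
```

```text
t 8.95 lamp now fl-frame [ 0.35  3.81 55.97] axis [ 7.000e-04  9.987e-01 -5.060e-02] slant 2.9 tip [ 0.39 62.74 52.99]
F fl [ 0.1 -6.7 -0.2] open 0.288
shift mm [ 1.56 -0.04  3.54] -> frac [ 0.0019 -0.      0.0044]  rot deg [-0.03  2.9  -0.04] -> frac [-0.0003  0.0322 -0.0005]
```

arm_command(steps=[{"dx":0.0021,"dy":0,"dz":0.0043,"rx":0,"ry":0.032,"rz":0,"claw":1},{"dx":0,"dy":0,"dz":0,"rx":0,"ry":0,"rz":0,"claw":1}])

```text
t: 9.2
eef_pos: [537.2, 165.2, 35.1]
tcp_rot: [-3.141, -0.001, 1.409]
ft_force: [-1.5, -6.0, -1.0]
opening: 0.29
```

```bash
python3 go.py 0.3 0 52.2 0; python3 snap.py side s10; python3 - <<'E'
from h import *
d,p,c,s=load('s10'); cv2.imwrite('pics/s10c.png',cv2.resize(p[160:260,190:330,::-1],None,fx=5,fy=5,interpolation=cv2.INTER_CUBIC))
E
```

```text
t 9.2 lamp now fl-frame [ 0.49  3.68 52.66] axis [8.e-04 1.e+00 7.e-04] slant -0.04 tip [ 0.54 62.68 52.71]
F fl [-0.5 -6.2 -1. ] open 0.29
shift mm [-3.69 -0.18  0.46] -> frac [-0.0046 -0.0002  0.0006]  rot deg [-0.02 -0.04 -0.05] -> frac [-0.0002 -0.0005 -0.0005]
9.2 [537.21 165.17  35.06] [-3.1413e+00 -7.0000e-04  1.4086e+00] [-1.5 -6.  -1. ] [-0.97  0.08  0.01] 0.29
```

View pics/s10c.png

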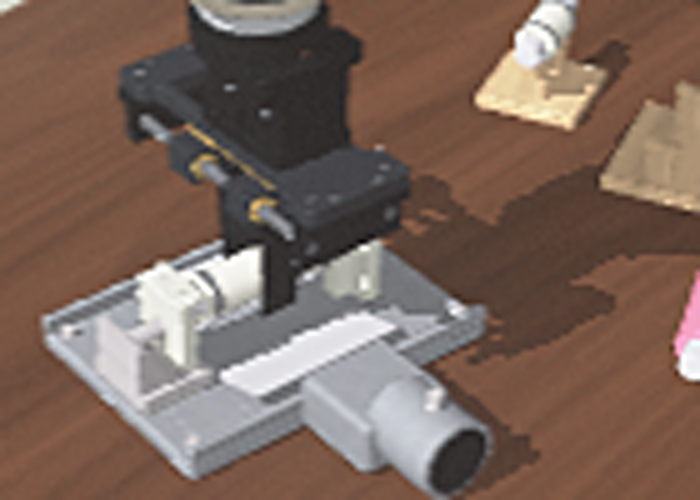

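arm_command(steps=[{"dx":-0.0025,"dy":0,"dz":0.0004,"rx":0,"ry":0,"rz":0,"claw":1},{"dx":-0.0022,"dy":0,"dz":0.0003,"rx":0,"ry":0,"rz":0,"claw":1},{"dx":0,"dy":0,"dz":0,"rx":0,"ry":0,"rz":0,"claw":1}])

```text
t: 9.62
eef_pos: [536.8, 161.8, 34.9]
tcp_rot: [3.141, -0.001, 1.408]
ft_force: [-1.2, -1.6, -1.4]
opening: 0.289
```

```bash
python3 go.py 0.3 -0.5 52.0 0
```

```text
t 9.625 lamp now fl-frame [ 0.59  0.25 52.49] axis [9.0e-04 1.0e+00 1.3e-03] slant -0.07 tip [ 0.65 59.25 52.56]
F fl [-0.9 -1.8 -1.4] open 0.289
shift mm [-0.77 -0.3   0.48] -> frac [-0.001  -0.0004  0.0006]  rot deg [ 0.03 -0.07 -0.05] -> frac [ 0.0004 -0.0008 -0.0006]
```

arm_command(steps=[{"dx":-0.0002,"dy":-0.0003,"dz":0.0007,"rx":0,"ry":0,"rz":0,"claw":1},{"dx":0,"dy":0,"dz":0,"rx":0,"ry":0,"rz":0,"claw":1},{"dx":0,"dy":0,"dz":0,"rx":0,"ry":0,"rz":0,"claw":0.35},{"dx":0,"dy":0,"dz":0,"rx":0,"ry":0,"rz":0,"claw":0.2},{"dx":0,"dy":0,"dz":0,"rx":0,"ry":0,"rz":0,"claw":0.0},{"dx":0,"dy":0,"dz":0,"rx":0,"ry":0,"rz":0,"claw":0.0}])

```text
t: 10.38
eef_pos: [537.1, 162.1, 34.5]
tcp_rot: [3.14, -0.002, 1.408]
ft_force: [-0.1, -0.6, 0.2]
opening: 0.492
```

```bash
python3 go.py 0.3 0 52.0 0; python3 snap.py wrist w11
```

```text
t 10.375 lamp now fl-frame [ 0.83  0.62 52.12] axis [0.0011 1.     0.0021] slant -0.12 tip [ 0.89 59.62 52.25]
F fl [-0.  -0.6  0.2] open 0.492
shift mm [-0.66 -0.56  0.12] -> frac [-0.0008 -0.0007  0.0001]  rot deg [ 0.11 -0.12 -0.06] -> frac [ 0.0013 -0.0013 -0.0007]
10.375 [537.09 162.12  34.52] [ 3.1396e+00 -2.1000e-03  1.4083e+00] [-0.1 -0.6  0.2] [ 0.02 -0.08  0.01] 0.492
```

View pics/w11.png

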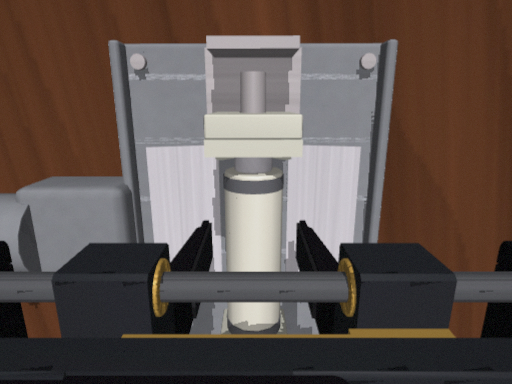

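Released: the fingers stand clear on both sides (inner edges near columns 212 and 300), and the lamp stays in place at column 253. Now I'll back straight up and view the fit.

arm_command(steps=[{"dx":0,"dy":0,"dz":-0.01,"rx":0,"ry":0,"rz":0,"claw":0.0},{"dx":0,"dy":0,"dz":-0.03,"rx":0,"ry":0,"rz":0,"claw":0.0},{"dx":0,"dy":0,"dz":-0.06,"rx":0,"ry":0,"rz":0,"claw":0.0},{"dx":0,"dy":0,"dz":-0.07,"rx":0,"ry":0,"rz":0,"claw":0.0},{"dx":-0.06,"dy":0,"dz":-0.05,"rx":0,"ry":0,"rz":0,"claw":0.0},{"dx":-0.03,"dy":0,"dz":0,"rx":0,"ry":0,"rz":0,"claw":0.0},{"dx":0,"dy":0,"dz":0,"rx":0,"ry":0,"rz":0,"claw":0.0},{"dx":0,"dy":0,"dz":0,"rx":0,"ry":0,"rz":0,"claw":0.0}])

```text
t: 11.42
eef_pos: [524.8, 90.4, 219.0]
tcp_rot: [3.137, -0.002, 1.409]
ft_force: [0.1, 0.2, 0.0]
opening: 0.499
```

```bash
python3 snap.py wrist w12; python3 snap.py side s12; python3 snap.py top t12; python3 - <<'E'
from h import *
d,p,c,s=load('s12'); cv2.imwrite('pics/s12c.png',cv2.resize(p[130:260,180:340,::-1],None,fx=4.5,fy=4.5,interpolation=cv2.INTER_CUBIC))
d,p,c,s=load('w12'); W=cloud(c,d); Fm=R.from_euler('z',np.radians(-9.25)).as_matrix(); Q=(W-[536.2,162.0,0])@Fm
def pc(a): return np.percentile(a,[1,50,99]).round(1)
k=(Q[...,2]>60)&(Q[...,2]<69)&(abs(Q[...,0])<16)&(abs(Q[...,1])<42)
ctr,b,L,e,n=lampfit(Q,k&(Q[...,2]>58)); print('body fit',ctr.round(2),b.round(4),L.round(1),e.round(2))
print('body y',pc(Q[k][:,1]))
k=(abs(Q[...,2]-71)<4)&(abs(Q[...,0])<25)&(Q[...,1]>40)&(Q[...,1]<80); print('hood x,y',pc(Q[k][:,0]),pc(Q[k][:,1]))
k=(abs(Q[...,2]-60)<2.5)&(abs(abs(Q[...,0])-16)<4)&(Q[...,1]<-48)&(Q[...,1]>-80); print('fixed wall y',pc(Q[k][:,1]))
for y0,y1 in((-58,-45),(45,48)):
    k=(Q[...,1]>y0)&(Q[...,1]<y1)&(abs(Q[...,0]-.8)<2)&(Q[...,2]>52); print('cap top z',y0,pc(Q[k][:,2]) if k.any() else 0)
d,p,c,s=load('t12'); W=cloud(c,d); k=(W[...,2]>50)&(W[...,2]<75)&(np.hypot(W[...,0]-586.4,W[...,1]+167.3)<50); ctr,b,L,e,n=lampfit(W,k); print('short',ctr.round(1),b.round(3),L.round(1))
E
```

```text
11.425 [524.85  90.44 219.03] [ 3.1366e+00 -2.2000e-03  1.4089e+00] [0.1 0.2 0. ] [ 0.01 -0.06  0.02] 0.499
11.475 [524.83  90.55 218.86] [ 3.1369e+00 -2.0000e-03  1.4093e+00] [0.2 0.6 0.4] [ 0.01 -0.04  0.01] 0.497
11.525 [524.79  90.71 218.61] [ 3.1373e+00 -2.0000e-03  1.4097e+00] [ 0.4 -0.6  0. ] [-0.   -0.08  0.01] 0.499
body fit [7.800e-01 3.000e-02 5.215e+01] [-0.0015  1.      0.0048] 83.4 0.69
body y [-41.2   2.8  41.2]
hood x,y [-18.6   0.9  20.4] [51.9 60.1 68.4]
fixed wall y [-68.1 -63.6 -58.9]
cap top z -58 [ 60.6 334.1 341.9]
cap top z 45 [60.3 61.2 62.3]
short [ 587.5 -166.2   49.1] [-0.205  0.978  0.027] 74.4
```

View pics/w12.png

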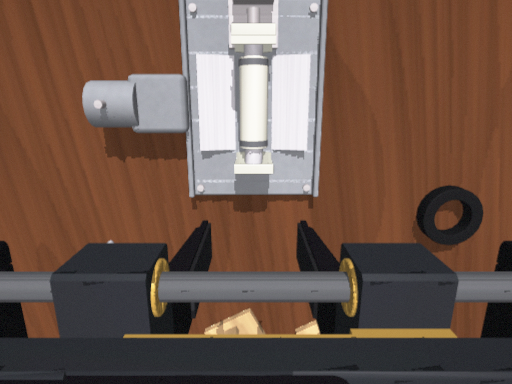

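View pics/s12c.png

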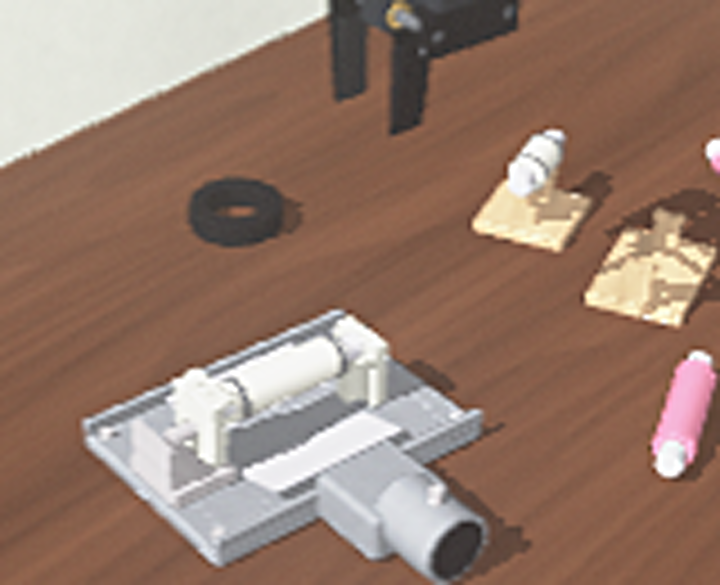

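The lamp sits level: axis height 52.2 mm, y offset 0.0 mm, and sideways it lines up with the hood centre (0.8 vs 0.9 mm). The hood edge has gone from 48 to 51.9 mm, so the spring reads about 3.9 mm. Handing in.

```bash
python3 -c "
from cell import env
print(env.job_done()); print(env.state()['t'])"
```

```text
the job is handed in; nothing more can be done
None
the job is handed in; nothing more can be done
```

I fitted the long lamp in the floodlight and handed the job in at about 11.5 s of the 45 s; no verdict is reported at hand-in.

I gripped the lamp at its middle, lifted it out of its cradle and slanted it 15° with the fixed-socket end high. I slid the cap under the hood and pushed the spring back about 8 mm (6 to 6.5 N felt). Then I swung the free end down to level, eased it against the fixed face until the push fell to under 2 N, released, and backed off upward.

**Last checks (wrist camera, taken before hand-in):**
- **Lamp position:** the axis is 52.2 mm above the bench and the centre is at y ≈ 0.0 mm. It reads x ≈ 0.8 mm, where the hood centre reads 0.9 mm, so the lamp is centred in the socket.
- **Alignment:** it is within about 0.005 rad of the floodlight's axis.
- **Spring:** the hood moved by about 3.9 mm, against the 4 mm expected with the lamp fitted.
- **Other things:** the short lamp still lies in its cradle, about 1 mm from its first measured position. The tape roll looked in place in the last pictures. I did not re-measure the tape, screwdriver or light sensor, but the arm never worked near them.

**What disagreed:**
- One early fit of the lamp in the gripper gave a false 9° tilt, because its mask was bad; a refit showed it level.
- The wrist camera reads about 0.5 mm off sideways, which I allowed for.
- The final fit of the short lamp's direction is about 7° off its first one. It came from the coarser top camera with few points, and the pictures show the lamp undisturbed.

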